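Park the tray plunger and scrape the riser clean

TASK

Clear the three dried chips off the wooden bench riser into the waste tray beneath it. Pull up the spring plunger that locks the tray and twist its T-handle anticlockwise so that it stays up in its rest notch by itself, draw the tray fully out, then scrape the chips off the board's open end into the tray with the scraper block. Do not touch the chips with the fingers or shift the other things on the bench, and finish with the scraper standing upright on the cleared board.

Things in the scene. Friction and masses are not known exactly. Their poses are not given: they have to be found in the camera images.
- board_mid (a point): Fixed wooden riser (a low bench shelf), 190 mm (x) by 320 mm (y), flat top 75 mm above the table; the point is the centre of its top face, z up. Its own -y end is the open end, with no rim, where the tray comes out; a wooden bead 8 mm wide and 6 mm high runs along each long (x) edge of the top, leaving 174 mm between them. The plunger stands on its top at own (0, +125 mm). The chips lie on the top between own y = -115 and -15 mm, own x within 50 mm of the middle.
- handle_grip (a point): Centre of the plunger's black T-handle: a level bar 70 mm long (own x) x 16 mm wide (own y) x 18 mm high, on a vertical steel stem; its centre is 54 mm above the board when the plunger is down. At the start the bar lies along the riser's x. Below the bar are 17 mm of free stem (14 mm dia.), then a steel collar of 50 mm dia. and 28 mm height.
- plunger (a joint): How far the spring plunger is pulled up, m: 0 down (its bolt locks the tray), 0.020 the most. Spring 6 N when down, 11 N at the top. Below 0.015 its cross pin is held in a deep slot of the collar and the handle cannot turn.
- handle (a joint): Turn of the T-handle about the vertical, rad, anticlockwise seen from above, 0 at the start, stop at 1.3. With the plunger lifted over 0.015 it turns freely; beyond about 1.05 (up to the stop) the cross pin is over the rest notch, 4 mm deep, where it settles when lowered and stays with the plunger 0.011 up, clear of the tray.
- tray (a joint): How far the waste tray is drawn out along the riser's own -y, m: 0 in (locked by the plunger when that is down), 0.100 fully out. Friction about 1.5 N.
- tray_grip (a point): On the tray's upright aluminium grip plate in front of the riser's open end: plate 90 mm long (riser x), 14 mm thick (riser y), from 5 to 65 mm above the table; the point is in its middle, 15 mm below its top edge. 43 mm of free space lie between the plate and the tray's front; below that space is a shelf 9 mm above the table. Pinch the plate across its thickness from above.
- tray_floor (a point): Centre of the tray's inner floor (7 mm above the table), axes as the riser's; the tray is 146 mm (x) by 290 mm (y) inside, its sides reach 42 mm and its front 52 mm above the table. Drawn out, it shows a 95 mm opening beyond the board's open end.
- scraper_mid (a point): Loose scraper block standing on the table, 0.18 kg: grey foot 130 mm long (own x) x 28 mm thick (own y) x 20 mm high, on it a dark wooden grip 90 x 24 x 40 mm; 60 mm high in all. The point is its centre, 30 mm above its underside, z up.
- chip1: First chip: light plaster-coloured flat chip of dried filler, about 26 x 24 x 8 mm, 12 g, lying loose and flat on the riser's board at the start; origin under its centre.
- chip2: Second chip: light plaster-coloured flat chip of dried filler, about 26 x 24 x 8 mm, 12 g, lying loose and flat on the riser's board at the start; origin under its centre.
- chip3: Third chip: light plaster-coloured flat chip of dried filler, about 26 x 24 x 8 mm, 12 g, lying loose and flat on the riser's board at the start; origin under its centre.
- scraper: The scraper block as a body, origin at the centre of its underside.
- jar: Bystander: lidded jar, 68 mm dia., 100 mm high, beyond the riser; origin under its centre.
- tin: Bystander: flat aluminium tin, 64 mm dia., 24 mm high, on the robot's side of the riser; origin under its centre.
- paintbrush: Bystander: paintbrush 180 mm long, lying on the robot's side of the riser; origin under its middle.
- cup: Bystander: white cup, 80 mm dia., 100 mm high, beyond the scraper; origin under its centre.

How it is judged:
By the outcome, as a careful person would: the job done as asked, in the order asked, and still so for the second after the job is handed in, with the robot touching nothing.
It also fails if it takes over 67 s, if anything falls off the work surface, if the arm or the gripper's body presses on something with over 40 N, if the wrist force passes 120 N, or if a joint passes its speed limit or range.

ROBOT

A 6-joint arm with a two-finger parallel gripper is mounted at the origin on the work surface. World frame = base frame: x ahead of the robot, y to its left, z up, the work surface at z = 0. Lengths are in m, angles in rad, forces in N, time in s.
With the tool pointing down it reaches from about 0.275 to 0.875 m from the base axis. Payload 12.5 kg.
Tool frame: the origin (TCP) lies at the very end of the fingers, on their centre line; the grasp point (between the pads) lies 19 mm behind it; z points along the fingers, y is the direction in which the jaws open and shut (so a half turn about z gives the same grasp; the last joint's range is limited). The gripper opens to 85 mm and grips with 20 to 120 N. Pads are 22 mm wide; open, the fingers measure 114 mm over their backs; the gripper's body (76 mm by 85 mm) begins 54 mm behind the grasp point. The pads swing forward as they close: fully open they stand 13 mm farther back than shut.
Start: joints at [-1.289, 0.351, 1.652, -0, 1.139, -0.085], TCP at [0.197, -0.513, 0.205] pointing down, gripper open.
Joint ranges: [-2.75, 2.75], [-0.79, 2.1], [0.01, 2.65], [-1.57, 4.71], [0.07, 3.14], [-2.87, 2.87]. Speed limits (rad/s): [2.22, 2.22, 2.79, 3.14, 3.14, 3.14].

INTERFACE

Orientations are given as a unit quaternion [w, x, y, z].
In Python, from rig import bot gives the robot as it stands.
- The arm moves only by the tool jog_arm, never from a script. Its argument "moves" is a list that holds one entry, the list of rows, each a list of 4 numbers: the shift along the tool's x, y, z in m, then the turn about the tool's z in degrees. A call has 1 to 20 rows; each row shifts and turns the commanded pose from where the row before left it, along the tool's axes as they then stand; what a row does not reach is not made up. A row lasts 1/8 s, in which the tool goes at most 62.5 mm and 10.7 degrees, less where a joint would pass 70% of its speed; a pose out of reach is approached as far as the arm can. A call is refused whole if a number of a shift passes 0.0625 or a number of a turn 10.7, either way. A call with a gripper value outside its range is refused whole. "hand" is the finger opening in m, from 0 to 0.0854, set as the call begins (left out, the last holds). The fingers move at their own pace and stop on an object; "force" is the grip in N (left out, the last holds). Time passes only in rows, so rows that do not move let the fingers close. It gives the time, the measured TCP pose, the force and the opening at its end, in the units of the state.
- bot.read_state(): the state, without advancing time (a new reading comes with each control period).
- bot.camera(name): name is "scene" or "top"; returns a dict with "pixels" (480x640x3 uint8, red, green, blue), "z_map" (480x640 float32, m along the optical axis (not along the pixel's ray), 0 where there is no reading), "fovy" (degrees; the focal length in pixels is half the picture's height over the tangent of half this angle, whatever the lens; pixels are square), "cx", "cy" (the principal point, pixels), "cam_to_world" (4x4, takes a point from camera to world coordinates). Camera axes: x right, y up, looking along -z (the intrinsics and any distortion apply to the point x, -y, -z); pixel columns grow to the right and rows downward; lengths in m; the calibration is good to about 2 mm. A picture is of the moment at which its call begins.
- bot.sign_off(): hands the job in, once; it reports no verdict.
Trained networks look in a picture, given as the dict that the camera call returned (one of the last four; its "shot" number tells which), for a name from the list of things; names that differ only in an ending like _2 or _b are one class to them, and where a whole thing is asked for, a point or a joint stands for the part that bears it (a point fixed in the world has none). Each returns a list of dicts, best first, with "p" (0 to 1); they miss things now and then, are a little off and sometimes report something else, mostly with a low value. They report only what shows in the picture. A call takes as long as a camera call.
- bot.masks_of(picture, target): "region" (480x640 bool, what is visible of it) and "box" ([left, top, right, bottom] in pixels, round what is visible of it).
The state is a dict: "t": time; "qpos": joint angles; "joint_velocities": joint speeds; "joint_torque": joint torques, N m; "ee_pos": TCP position; "tcp_rot": TCP orientation; "force": force on the tool from outside, world axes, zero at the start; "ft_torque": the same for the moment, N m; "opening": finger opening in m.
Only numpy, scipy, OpenCV 4.12 (cv2) and the standard library are available. Lean on these libraries where they do the work, as an engineer would, in place of code of your own. Each camera call takes 0.05 s, during which the arm holds its last target.

## Working session

There is one attempt and no reset: what is moved stays moved. The work goes in short steps, Python scripts to look and compute and a tool call to move; the robot and the scene stay as the last step left them, time stands still between calls to the robot, and variables do not carry over. Pictures are saved under pics/ and viewed, and the job is handed in when it is done.

Besides the shell and the picture viewer there is one more tool, called after "Call:" by a JSON object that holds its "name" and its "arguments", one argument or row to a line. jog_arm: Moves the arm, as the interface text tells. Its arguments: {"type":"object","properties":{"moves":{"type":"array","items":{"type":"array","items":{"type":"array","items":{"type":"number"}}}},"hand":{"type":"number"},"force":{"type":"number"}},"required":["moves"]}

```bash
mkdir -p pics; ls
cat > h.py <<'E'
import numpy as np, cv2
from rig import bot
def K(c):
    f=240/np.tan(np.radians(c["fovy"])/2); return f,c["cx"],c["cy"]
def pts(c):
    f,cx,cy=K(c); z=c["z_map"]; v,u=np.mgrid[0:480,0:640]
    P=np.stack([(u-cx)/f*z,-(v-cy)/f*z,-z,np.ones_like(z)],-1)
    W=P@np.array(c["cam_to_world"]).T
    W=W[...,:3]; W[z==0]=np.nan
    return W
def save(c,n,im=None):
    cv2.imwrite("pics/"+n,(c["pixels"] if im is None else im)[...,::-1])
E
python3 - <<'E'
from h import *
for n in ("scene","top"):
    c=bot.camera(n); save(c,n+"0.png"); print(n,{k:v for k,v in c.items() if k not in("pixels","z_map")})
    W=pts(c)
    for t in "handle_grip tray_grip scraper chip1 jar tin paintbrush cup plunger tray board_mid".split():
        try:
            for m in bot.masks_of(c,t)[:4]:
                r=m["region"]; w=W[r]; print(t,round(m["p"],2),np.round(m["box"]),np.round(np.nanmedian(w,0),3),np.round(np.nanmin(w,0),3),np.round(np.nanmax(w,0),3))
        except Exception as e: print(t,e)
print(bot.read_state())
E
```

```text
pics
scene {'fovy': 48.915452585485426, 'cx': 317.6419239340467, 'cy': 241.15381549164601, 'cam_to_world': array([[-7.01781337e-01, -5.16885624e-01,  4.90236889e-01,
         1.03997545e+00],
       [ 7.12392126e-01, -5.08564448e-01,  4.83590386e-01,
         4.25573092e-01],
       [-6.43866142e-04,  6.88615607e-01,  7.25126287e-01,
         8.30946560e-01],
       [ 0.00000000e+00,  0.00000000e+00,  0.00000000e+00,
         1.00000000e+00]]), 'shot': 1}
handle_grip 0.82 [449. 359. 488. 401.] [0.615 0.311 0.137] [0.568 0.298 0.074] [0.644 0.321 0.141]
tray_grip 0.62 [307. 259. 347. 303.] [ 0.569 -0.018  0.045] [ 0.473 -0.073 -0.001] [0.641 0.027 0.078]
tray_grip 0.25 [368. 306. 386. 323.] [0.588 0.12  0.083] [0.573 0.106 0.075] [0.602 0.133 0.087]
scraper 0.97 [239. 161. 293. 198.] [ 0.447 -0.327  0.033] [ 0.367 -0.401 -0.001] [ 0.507 -0.294  0.065]
chip1 0.67 [355. 327. 372. 344.] [0.633 0.134 0.083] [0.613 0.119 0.074] [0.646 0.148 0.087]
chip1 0.62 [368. 309. 386. 322.] [0.588 0.12  0.083] [0.573 0.106 0.075] [0.602 0.133 0.087]
chip1 0.44 [385. 289. 399. 308.] [0.541 0.117 0.083
[... 2724 characters left out ...]
0.005] [0.705 0.363 0.142]
{'t': 1.2, 'qpos': array([-1.28859498e+00,  3.50672353e-01,  1.65181753e+00,  1.00225330e-05,
        1.13908975e+00, -8.46121990e-02]), 'joint_velocities': array([-0.00163137,  0.00086193,  0.00041696,  0.00054371,  0.00073805,
       -0.00082934]), 'joint_torque': array([ 4.38596207e-04, -5.06023121e+01, -2.91647261e+01, -1.06695475e-04,
        5.74760525e-04,  5.15140655e-06]), 'ee_pos': array([ 0.19726844, -0.51338554,  0.20459804]), 'tcp_rot': array([6.02682598e-06, 9.83228454e-01, 1.82378200e-01, 5.17117689e-06]), 'force': array([0.14507015, 0.06639746, 0.28183603]), 'ft_torque': array([-0.0206388 , -0.02331185, -0.00909506]), 'opening': 0.08525987289940132}
```

```bash
cat >> h.py <<'E'
def grab(n,tag):
    c=bot.camera(n); np.savez("pics/%s.npz"%tag,**{k:np.array(v) for k,v in c.items()}); save(c,tag+".png"); return c
def load(tag): 
    d=np.load("pics/%s.npz"%tag); return {k:d[k] for k in d.files}
E
python3 - <<'E'
from h import *
a=grab("scene","s1"); b=grab("top","t1")
cv2.imwrite("pics/s1c.png",cv2.resize(a["pixels"][220:480,150:550],None,fx=2,fy=2,interpolation=cv2.INTER_CUBIC)[...,::-1])
cv2.imwrite("pics/t1c.png",cv2.resize(b["pixels"][140:340,150:490],None,fx=2.3,fy=2.3,interpolation=cv2.INTER_CUBIC)[...,::-1])
E
```

```text
(no output)
```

View pics/s1c.png

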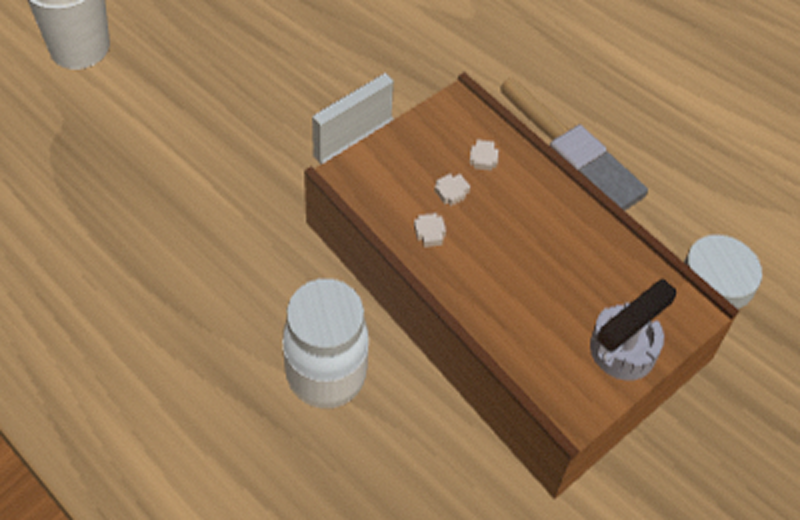

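View pics/t1c.png

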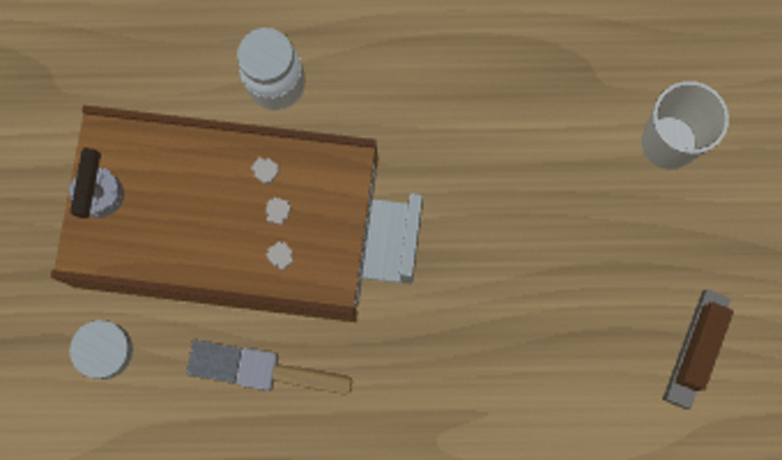

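The top view shows the riser with its open end facing right (the grip plate is at crop ~(410,240)). The T-bar is at (85,183), the chips at (265,168), (278,210) and (280,255), and the scraper at (700,348). Next I fit the geometry.

Run:
```python
from h import *
def rect(P,n):
    P=P[:,:2].astype(np.float32); (c,s,a)=cv2.minAreaRect((P*1000)); 
    b=cv2.boxPoints((c,s,a)); e=b[1]-b[0]; e2=b[2]-b[1]
    L=e if np.linalg.norm(e)>np.linalg.norm(e2) else e2
    print(n,len(P),"c",np.round(c,1),"size",np.round(s,1),"long dir deg",round(np.degrees(np.arctan2(L[1],L[0]))%180,2), "mean",np.round(P.mean(0)*1000,1))
for tag in("s1","t1"):
    c=load(tag); W=pts(c); x,y,z=W[...,0],W[...,1],W[...,2]
    reg=(x>.45)&(x<.75)&(y>-.1)&(y<.4)
    def comp(m):
        m=cv2.morphologyEx(m.astype(np.uint8),cv2.MORPH_OPEN,np.ones((2,2),np.uint8))
        n,l,s,_=cv2.connectedComponentsWithStats(m); return l==1+np.argmax(s[1:,4])
    print(tag)
    rect(W[comp(reg&(abs(z-.075)<.004))],"board")
    print(" board z",np.nanmedian(z[comp(reg&(abs(z-.075)<.004))]))
    m=comp((y>.2)&(z>.125)&(z<.15)&(x>.5)&(x<.72)); rect(W[m],"bar"); print(" z",np.percentile(z[m],[5,50,95]))
    m=comp((y<.06)&(y>-.08)&(z>.055)&(z<.072)&(x>.47)&(x<.67)); rect(W[m],"plate");print(" z",np.percentile(z[m],[5,50,95]))
    s=(x>.33)&(x<.55)&(y<-.25)&(y>-.45)
    m=comp(s&(z>.05)&(z<.07)); rect(W[m],"scr top");print(" z",np.percentile(z[m],[5,50,95]))
    m=s&(z>.008)&(z<.07); rect(W[comp(m)],"scr all")
    col=c["pixels"].astype(int); m=reg&(z>.079)&(z<.09)&(col[...,2]>130)&(y<.25)
    n,l,st,_=cv2.connectedComponentsWithStats(m.astype(np.uint8))
    for i in range(1,n):
        if st[i,4]>8: print("chip",st[i,4],np.round(np.nanmean(W[l==i],0)*1000,1),np.round(np.nanmin(W[l==i],0)*1000),np.round(np.nanmax(W[l==i],0)*1000))
print(bot.read_state()["t"])
```

```text
s1
board 15347 c [640.9 225.2] size [186.4 373.4] long dir deg 116.26 mean [nan nan]
 board z 0.07549372691911505
bar 1136 c [574.8 491.7] size [ 37.8 141.6] long dir deg 162.0 mean [nan nan]
 z [nan nan nan]
plate 377 c [542.2 -20.4] size [131.3  26.4] long dir deg 7.36 mean [nan nan]
 z [nan nan nan]
scr top 398 c [ 418.1 -333. ] size [134.3  59.5] long dir deg 3.44 mean [ 442.9 -328.8]
 z [0.04710736 0.05949923 0.06300494]
scr all 1140 c [ 429.7 -330.4] size [ 74.6 152.7] long dir deg 179.23 mean [nan nan]
chip 136 [538.7 115.8  83.5] [523. 103.  81.] [552. 129.  87.]
chip 152 [586.7 119.7  83.5] [572. 106.  79.] [599. 132.  86.]
chip 158 [631.  133.   83.3] [616. 118.  80.] [644. 147.  87.]
t1
board 7661 c [nan nan] size [0. 0.] long dir deg nan mean [nan nan]
 board z 0.07474181423345116
bar 887 c [635.9 623.8] size [221.7  60.8] long dir deg 67.97 mean [nan nan]
 z [nan nan nan]
plate 204 c [566.5 -23.9] size [ 12.7 100.2] long dir deg 172.23 mean [561.4 -23.7]
 z [-1.18429999e-05  6.38176154e-02  6.76532399e-02]
scr top 409 c [ 441.1 -343.7] size [ 41.6 100.9] long dir deg 156.57 mean [ 438.1 -335.8]
 z [0.00015355 0.05921849 0.06260216]
scr all 747 c [ 436.4 -340.6] size [ 42.3 130.6] long dir deg 154.1 mean [nan nan]
chip 73 [630.7 134.2  82.8] [619. 121.  80.] [643. 146.  87.]
chip 80 [585.9 120.2  82.9] [574. 108.  79.] [599. 131.  87.]
chip 79 [538.2 117.   82.9] [525. 105.  79.] [552. 130.  87.]
1.3
```

Run:
```python
from h import *
def rect(P,n):
    P=P[:,:2].astype(np.float32); (c,s,a)=cv2.minAreaRect((P*1000)); 
    b=cv2.boxPoints((c,s,a)); e=b[1]-b[0]; e2=b[2]-b[1]
    L=e if np.linalg.norm(e)>np.linalg.norm(e2) else e2
    print(n,len(P),"c",np.round(c,1),"size",np.round(s,1),"long dir deg",round(np.degrees(np.arctan2(L[1],L[0]))%180,2))
for tag in("s1","t1"):
    c=load(tag); W=pts(c); x,y,z=W[...,0],W[...,1],W[...,2]
    reg=(x>.45)&(x<.75)&(y>-.1)&(y<.4)
    def comp(m):
        k=cv2.morphologyEx(m.astype(np.uint8),cv2.MORPH_OPEN,np.ones((3,3),np.uint8))
        n,l,s,_=cv2.connectedComponentsWithStats(k); return (l==1+np.argmax(s[1:,4]))&m
    print(tag)
    rect(W[comp(reg&(abs(z-.0755)<.003))],"board")
    rect(W[comp(reg&(abs(z-.079)<.0065)&(y>-.02))],"board+bead")
    m=comp((y>.2)&(z>.13)&(z<.15)&(x>.5)&(x<.72)); rect(W[m],"bar"); print(" z",np.percentile(z[m],[5,50,95]))
    m=comp((y<.06)&(y>-.08)&(z>.061)&(z<.069)&(x>.47)&(x<.67)); rect(W[m],"plate");print(" z",np.percentile(z[m],[5,50,95]))
    s=(x>.33)&(x<.55)&(y<-.25)&(y>-.45)
    m=comp(s&(z>.056)&(z<.066)); rect(W[m],"scr top");print(" z",np.percentile(z[m],[5,50,95]))
    for k in (s&(z>.008)&(z<.07),s&(z>.017)&(z<.023)): rect(W[comp(k)],"scr all/foot")
```

```text
s1
board 14808 c [589.1 185.1] size [322.3 174.7] long dir deg 82.36
board+bead 17936 c [590.1 185. ] size [322.2 193.9] long dir deg 82.3
bar 1151 c [616.4 479.2] size [41.6 51.2] long dir deg 137.05
 z [0.13279733 0.139759   0.14571295]
plate 281 c [563.9 -21.7] size [16.2 88.9] long dir deg 171.23
 z [0.06231567 0.06516462 0.0674715 ]
scr top 309 c [ 441.9 -333.1] size [30.5 90.1] long dir deg 156.33
 z [0.05767186 0.06072378 0.0633266 ]
scr all/foot 1134 c [ 441.8 -333.4] size [ 36.4 130.1] long dir deg 155.26
scr all/foot 27 c [ 393.6 -301.3] size [18.3 11.9] long dir deg 7.24
t1
board 1221 c [598.8 219.4] size [122.2 195. ] long dir deg 147.29
board+bead 5980 c [591.  187.6] size [320.9 191.3] long dir deg 82.19
bar 683 c [695.1 584.4] size [95.9 48.6] long dir deg 89.55
 z [0.13332415 0.14185077 0.14836583]
plate 75 c [574.4 -22.6] size [13.5 39.4] long dir deg 171.97
 z [0.06169279 0.06467188 0.06771563]
scr top 240 c [ 428.8 -327.6] size [24.4 64. ] long dir deg 156.45
 z [0.05682408 0.05971226 0.0626211 ]
scr all/foot 743 c [ 440.4 -332.2] size [ 28.9 130.4] long dir deg 156.88
scr all/foot 48 c [ 391.2 -311.5] size [14.9 24.5] long dir deg 90.18
```

Call:
{"name": "jog_arm", "arguments": {
  "moves": [
    [[0,0,0,9.6],[0,0,0,9.6],[0,0,0,9.55],[0.0174,-0.0512,0,0],[0.0174,-0.0512,0,0],[0.0174,-0.0512,0,0],[0.0174,-0.0512,0,0],[0.0174,-0.0512,0,0],[0.0174,-0.0512,0,0],[0.0174,-0.0512,0,0],[0.0174,-0.0512,0,0],[0.0174,-0.0512,0,0],[0.0174,-0.0512,0,0],[0.0174,-0.0512,0,0],[0.0174,-0.0512,0,0],[0.0174,-0.0512,0,0],[0.0174,-0.0512,0,0],[0.0174,-0.0512,0,0],[0.0174,-0.0512,0,0],[0.0174,-0.0512,0,0]]
  ],
  "hand": 0.06
}}

```text
t: 3.8
ee_pos: [0.6081, 0.311, 0.2046]
tcp_rot: [0.0, 0.998, -0.067, 0.0]
force: [0.3, -0.8, 0.8]
opening: 0.06
```

```bash
cat >> h.py <<'E'
def st():
    s=bot.read_state(); w,a,b,d=s["tcp_rot"]
    x=np.array([1-2*(b*b+d*d),2*(a*b+w*d)]); phi=np.arctan2(x[1],x[0])
    print("t",s["t"],"pos",np.round(s["ee_pos"],4),"phi",round(np.degrees(phi),2),"F",np.round(s["force"],2),"T",np.round(s["ft_torque"],2),"open",round(float(s["opening"]),4),"q",np.round(s["qpos"],2)); return s["ee_pos"],phi
def togo(x,y,z,phid=None):
    p,f=st(); d=np.array([x,y,z])-p
    if phid is not None: print("turn",round(np.degrees(f)-phid,2)); f=np.radians(phid)
    print("tool shift",np.round([d[0]*np.cos(f)+d[1]*np.sin(f),d[0]*np.sin(f)-d[1]*np.cos(f),-d[2]],4))
E
python3 -c "
from h import *
togo(.607,.310,.112,-7.75)
a=grab('scene','s2')
cv2.imwrite('pics/s2c.png',cv2.resize(a['pixels'][300:480,380:560],None,fx=3,fy=3)[...,::-1])"
```

```text
t 3.8 pos [0.6081 0.311  0.2046] phi -7.73 F [ 0.25 -0.83  0.76] T [-0.05 -0.03 -0.01] open 0.06 q [ 0.4   0.6   1.27 -0.    1.28  2.11]
turn 0.02
tool shift [-0.001   0.0011  0.0926]
```

View pics/s2c.png

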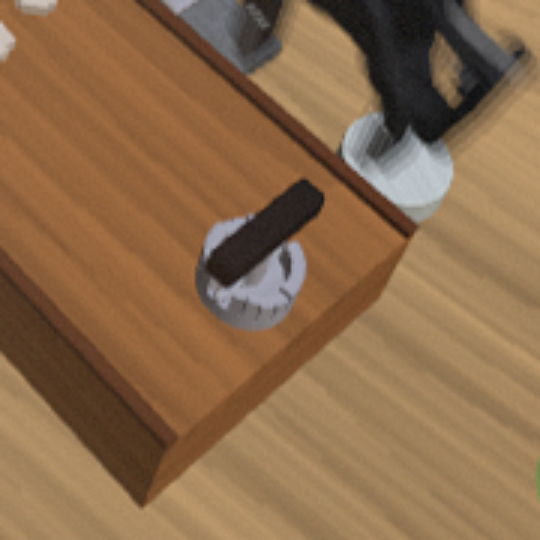

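```bash
python3 -c "
from h import *
for t in('s1','t1','s2'):
    c=load(t);f,cx,cy=K(c);W=pts(c);z=W[...,2]
    q=np.linalg.inv(c['cam_to_world'])@[.608,.311,.205,1]; print('tcp px',cx+f*q[0]/-q[2],cy+f*q[1]/q[2])
    m=(z>.131)&(z<.146)&(W[...,0]>.54)&(W[...,0]<.67)&(W[...,1]>.28)&(W[...,1]<.345)
    P=(W[m][:,:2]*1000).astype(np.float32); r=cv2.minAreaRect(P); print(t,len(P),np.round(r[0],1),np.round(r[1],1),r[2],np.median(P,0),np.median(z[m]))
st()
"
```

```text
tcp px 480.0493162785008 350.5454894544607
s1 515 [608.  309.7] [16.6 71.1] 82.46781158447266 [610.9506  310.30942] 0.13787107745268523
tcp px 176.12533787128635 210.7345436408957
t1 212 [607.2 310.3] [16.4 69.9] 82.2197036743164 [606.1067  309.55615] 0.1372769287321719
tcp px 480.0493162785008 350.5454894544607
s2 505 [608.4 309.6] [17.1 69.5] 82.3591079711914 [610.30273 310.20877] 0.13781668523168555
t 3.85 pos [0.6092 0.3159 0.2037] phi -7.6 F [-2.76  2.83 -1.07] T [0.09 0.07 0.03] open 0.06 q [0.41 0.6  1.26 0.   1.28 2.11]
```

Call:
{"name": "jog_arm", "arguments": {
  "moves": [
    [[0,0,0,0],[0,0,0.02,0],[0,0,0.03,0],[0,0,0.025,0],[0,0,0.01,0],[0,0,0.005,0],[0,0,0,0],[0,0,0,0]]
  ]
}}

```text
t: 4.85
ee_pos: [0.6079, 0.3094, 0.1156]
tcp_rot: [-0.0, 0.998, -0.067, 0.001]
force: [-0.9, -0.3, -0.2]
opening: 0.0602
```

```bash
python3 -c "
from h import *
togo(.6077,.310,.1125,-7.75)"
```

```text
t 4.85 pos [0.6079 0.3094 0.1156] phi -7.74 F [-0.87 -0.33 -0.22] T [ 0.03  0.01 -0.04] open 0.0602 q [ 0.4   0.68  1.35 -0.    1.11  2.11]
turn 0.01
tool shift [-0.0003 -0.0006  0.0031]
```

Call:
{"name": "jog_arm", "arguments": {
  "moves": [
    [[0,-0.0005,0.003,0],[0,0,0,0],[0,0,0,0],[0,0,0,0],[0,0,0,0],[0,0,0,0],[0,0,0,0],[0,0,0,0]]
  ],
  "hand": 0.0,
  "force": 70
}}

```text
t: 5.85
ee_pos: [0.6076, 0.3098, 0.1116]
tcp_rot: [-0.0, 0.998, -0.067, 0.0]
force: [-0.9, 0.4, 0.6]
opening: -0.0001
```

```bash
python3 -c "
from h import *
st()"
```

```text
t 5.85 pos [0.6076 0.3098 0.1116] phi -7.73 F [-0.91  0.42  0.58] T [ 0.    0.01 -0.02] open -0.0001 q [0.4  0.68 1.35 0.   1.1  2.11]
```

```bash
python3 -c "
from h import *
a=grab('scene','s3');b=grab('top','t3')
A=cv2.resize(a['pixels'][280:440,390:550],(600,600));cv2.imwrite('pics/s3c.png',A[...,::-1])
cv2.imwrite('pics/t3c.png',cv2.resize(b['pixels'][170:270,130:270],None,fx=5,fy=5)[...,::-1])"
```

```text
(no output)
```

View pics/s3c.png

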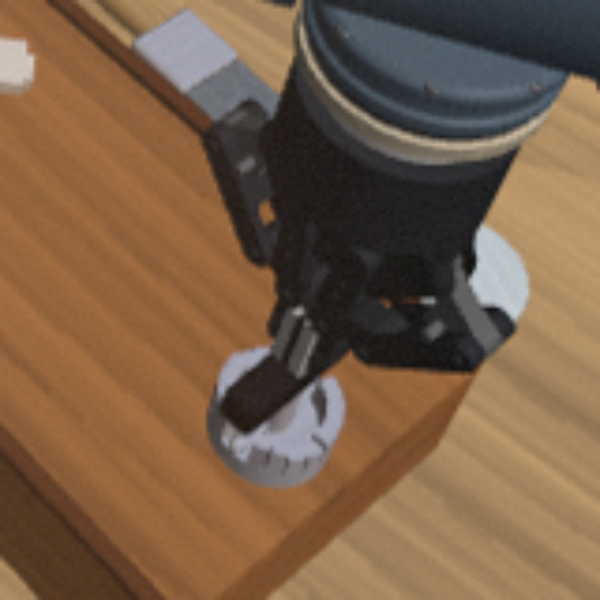

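View pics/t3c.png

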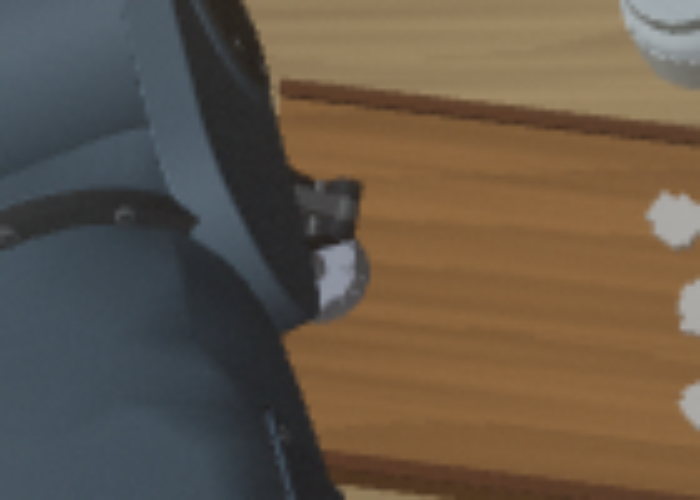

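```bash
python3 -c "
from h import *
st()
a=load('s3');W=pts(a)
print(np.round(a['pixels'][355:392:3,455:490:4].mean(-1)).astype(int))
for k in range(3): print('xyz'[k]);print(np.round(W[355:392:3,455:490:3,k]*1000).astype(int))
cv2.imwrite('pics/s3d.png',cv2.resize(a['pixels'][340:405,440:510],None,fx=9,fy=9,interpolation=cv2.INTER_NEAREST)[...,::-1])
"
```

```text
t 5.95 pos [0.6076 0.3098 0.1116] phi -7.74 F [-0.42  0.04  0.12] T [ 0.   -0.01 -0.01] open -0.0001 q [0.4  0.68 1.35 0.   1.1  2.11]
[[108  99  58  30  37  49  29  28  34]
 [106 102  83  38  40  26  39  27  31]
 [102 109  52  41  36  32  29  35  42]
 [ 96 103  39  75  48  28  30  38  44]
 [102 102  28  75  74  37  33  31  38]
 [103  99  71  43  79  36  31  26  29]
 [126 171  75  30  82  25  37  69  36]
 [171  89  39  76 119  32  51 101  30]
 [ 75  44  35  44  76  40 105  98 103]
 [ 39  39  38  41  17 117 173 103  98]
 [ 41  36  35  25 173  64 171  98 105]
 [ 41  38  28 130 168  60 170  91  97]
 [ 34  32 106 133 169  69 175  93  96]]
x
[[                 555                  552                  547
                   618                  618                  618
                   610                  625                  626
                   625                  629                  620]
 [                 559                  556                  553
                   618                  618                  619
                   613                  625                  626
[... 9091 characters left out ...]
      93                  102                   99
                    76                   77                   74]
 [                 136                  138                  138
                   129                  111                   87
                    88                  100                  105
                    75                   72                   78]
 [                 137                  138                  124
                   100                  101                   88
                    88                  100                  103
                    78                   76                   78]]<string>:6: RuntimeWarning: invalid value encountered in cast
```

View pics/s3d.png

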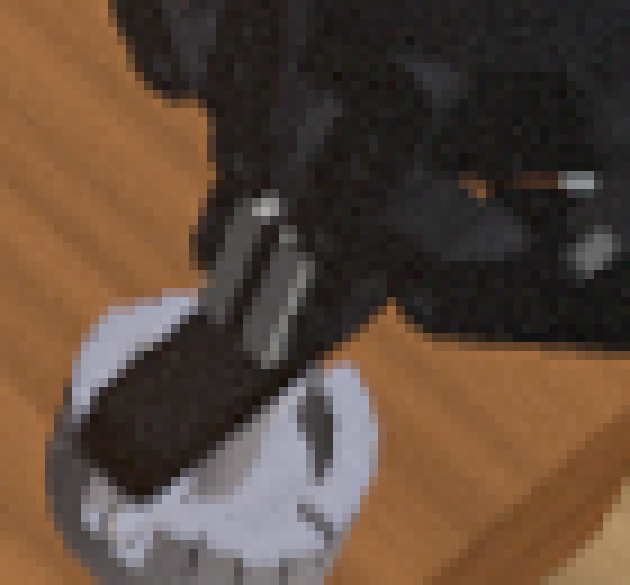

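Call:
{"name": "jog_arm", "arguments": {
  "moves": [
    [[0,0,-0.02,0],[0,0,-0.02,0],[0,0,0,0],[0,0,0,0]]
  ]
}}

```text
t: 6.45
ee_pos: [0.6074, 0.3097, 0.1516]
tcp_rot: [-0.0, 0.998, -0.067, -0.0]
force: [0.1, -0.5, 0.1]
opening: -0.0002
```

```bash
python3 -c "
from h import *
p,_=st()
a=grab('scene','s4')
f,cx,cy=K(a)
def px(P):
    q=np.linalg.inv(a['cam_to_world'])@[*P,1]; return cx+f*q[0]/-q[2],cy+f*q[1]/q[2]
im=a['pixels'].copy()
for dz in (0,.019,.073):
    u,v=px(p+[0,0,dz]); print(dz,u,v)
im=cv2.resize(im[290:410,430:550],(720,720),interpolation=cv2.INTER_NEAREST)
for dz,c in((0,(255,0,0)),(.019,(0,255,0)),(.073,(0,0,255))):
    u,v=px(p+[0,0,dz]); cv2.circle(im,(int((u-430)*6),int((v-290)*6)),5,c,1)
cv2.imwrite('pics/s4d.png',cv2.resize(im,(600,600))[...,::-1])
"
```

```text
t 6.45 pos [0.6074 0.3097 0.1516] phi -7.73 F [ 0.06 -0.54  0.13] T [-0.08 -0.03 -0.01] open -0.0002 q [0.4  0.64 1.32 0.   1.18 2.11]
0 471.25532404422256 369.70715197659183
0.019 474.08025378116196 362.8352004931901
0.073 482.7094959875766 341.8436221875115
```

View pics/s4d.png

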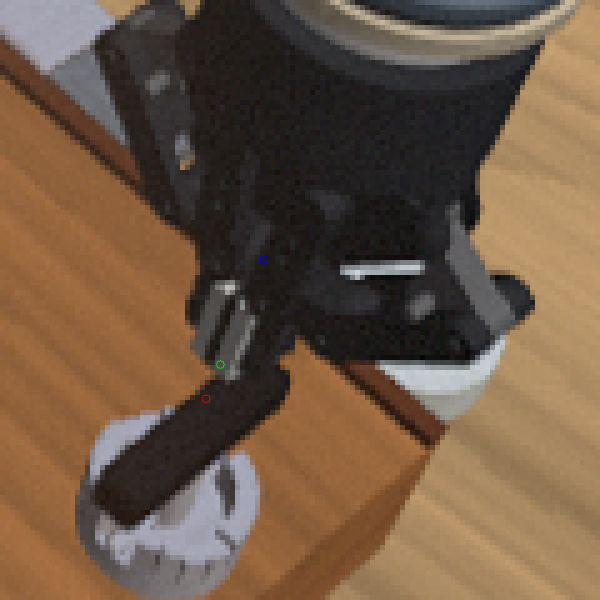

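```bash
python3 -c "
from h import *
a=load('s4');W=pts(a)
for v in range(344,372,2):
    print(v,[tuple(int(t) if t==t else -1 for t in np.round(W[v,u]*1000)) for u in range(468,488,3)])
"
```

```text
344 [(520, 265, 73), (620, 300, 222), (618, 303, 225), (617, 307, 227), (609, 308, 219), (626, 316, 247), (625, 319, 250)]
346 [(525, 268, 75), (614, 299, 210), (620, 305, 222), (613, 306, 217), (620, 312, 230), (621, 316, 236), (626, 320, 247)]
348 [(612, 296, 198), (613, 300, 204), (619, 305, 217), (614, 308, 215), (620, 313, 227), (621, 317, 233), (620, 320, 235)]
350 [(613, 297, 197), (618, 302, 208), (617, 306, 211), (618, 310, 216), (621, 314, 225), (621, 318, 229), (621, 321, 233)]
352 [(611, 298, 190), (618, 303, 204), (619, 307, 210), (618, 311, 213), (623, 316, 224), (621, 319, 225), (620, 322, 228)]
354 [(612, 299, 187), (618, 304, 200), (618, 308, 204), (619, 312, 210), (618, 315, 213), (620, 319, 220), (615, 322, 217)]
356 [(541, 279, 74), (617, 305, 194), (619, 309, 203), (619, 313, 205), (616, 316, 206), (616, 319, 210), (613, 322, 210)]
358 [(618, 302, 188), (617, 306, 191), (619, 310, 197), (620, 314, 203), (615, 316, 200), (615, 320, 205), (612, 323, 204)]
360 [(617, 303, 182), (618, 307, 188), (618, 311, 193), (621, 315, 201), (615, 318, 197), (615, 321, 201), (606, 323, 191)]
362 [(551, 285, 76), (619, 308, 185), (619, 312, 190), (616, 315, 190), (615, 319, 193), (616, 323, 199), (531, 306, 77)]
364 [(554, 287, 76), (551, 291, 76), (618, 313, 184), (613, 315, 181), (616, 320, 189), (577, 314, 136), (576, 318, 139)]
366 [(557, 289, 75), (553, 293, 75), (591, 307, 138), (588, 310, 139), (586, 314, 140), (583, 317, 140), (578, 319, 137)]
368 [(562, 292, 79), (597, 306, 139), (594, 309, 138), (591, 312, 139), (588, 315, 139), (585, 318, 139), (580, 321, 137)]
370 [(602, 304, 137), (601, 308, 140), (596, 311, 138), (594, 314, 139), (590, 317, 138), (586, 320, 136), (577, 322, 128)]
```

The fingers closed on nothing. Depth puts the shut fingertips at z≈0.180 while the reported TCP is 0.152, so the tips sit about 28 mm higher than reported. Laterally they agree. I'll regrasp with that offset and watch the force.

Call:
{"name": "jog_arm", "arguments": {
  "moves": [
    [[0,0,0,0],[0,0,0,0],[0,0,0,0],[0,0,0.02,0],[0,0,0.02,0],[0,0,0.015,0],[0,0,0.005,0],[0,0,0,0]]
  ],
  "hand": 0.06
}}

```text
t: 7.5
ee_pos: [0.6076, 0.3098, 0.0913]
tcp_rot: [0.0, 0.998, -0.067, -0.0]
force: [0.9, 0.2, 0.6]
opening: 0.0602
```

```bash
python3 -c "
from h import *
st()
a=grab('scene','s5')
im=cv2.resize(a['pixels'][310:430,420:540],(600,600),interpolation=cv2.INTER_NEAREST)
cv2.imwrite('pics/s5d.png',im[...,::-1])
"
```

```text
t 7.5 pos [0.6076 0.3098 0.0913] phi -7.73 F [0.91 0.15 0.58] T [ 0.04 -0.    0.01] open 0.0602 q [0.4  0.71 1.37 0.   1.07 2.11]
```

View pics/s5d.png

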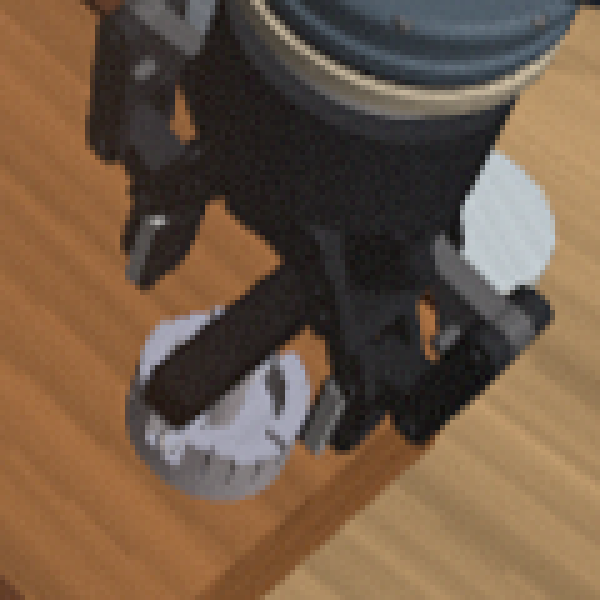

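```bash
python3 -c "
from h import *
a=load('s5');W=pts(a)
for v in range(386,404,2):
    print(v,[tuple(int(t) if t==t else -1 for t in np.round(W[v,u]*1000)) for u in range(479,492,2)])
for v in range(354,370,2):
    print(v,[tuple(int(t) if t==t else -1 for t in np.round(W[v,u]*1000)) for u in range(443,455,2)])
"
```

```text
386 [(593, 325, 104), (589, 327, 102), (571, 326, 77), (622, 339, 162), (625, 342, 170), (625, 344, 173), (624, 347, 174)]
388 [(594, 327, 103), (593, 329, 104), (573, 328, 75), (623, 340, 159), (624, 343, 163), (626, 346, 169), (624, 348, 170)]
390 [(598, 329, 104), (595, 331, 103), (623, 339, 151), (623, 342, 155), (624, 344, 159), (624, 346, 162), (624, 349, 166)]
392 [(601, 331, 104), (598, 333, 102), (622, 340, 146), (623, 343, 150), (622, 345, 153), (620, 347, 153), (620, 349, 156)]
394 [(603, 332, 103), (622, 339, 138), (623, 341, 142), (623, 344, 146), (619, 345, 142), (620, 348, 148), (618, 350, 148)]
396 [(606, 334, 104), (623, 340, 136), (623, 343, 139), (622, 345, 140), (618, 347, 137), (619, 349, 142), (619, 351, 146)]
398 [(592, 332, 75), (623, 341, 131), (623, 344, 134), (620, 346, 132), (619, 348, 135), (620, 350, 140), (617, 352, 137)]
400 [(594, 334, 74), (592, 336, 75), (623, 345, 129), (587, 341, 74), (619, 349, 130), (621, 352, 136), (582, 347, 74)]
402 [(598, 336, 75), (596, 338, 77), (592, 340, 73), (592, 343, 76), (589, 345, 75), (588, 347, 76), (581, 349, 68)]
354 [(568, 248, 77), (608, 266, 144), (608, 269, 148), (613, 274, 159), (613, 276, 162), (611, 278, 162)]
356 [(570, 250, 75), (608, 267, 140), (608, 270, 143), (614, 275, 156), (614, 278, 159), (611, 279, 158)]
358 [(573, 252, 76), (608, 268, 136), (613, 273, 147), (614, 276, 151), (613, 278, 153), (608, 279, 149)]
360 [(578, 255, 79), (608, 269, 131), (612, 273, 141), (613, 276, 145), (612, 279, 148), (605, 279, 140)]
362 [(581, 257, 78), (576, 258, 75), (613, 275, 138), (614, 278, 143), (611, 279, 141), (605, 280, 135)]
364 [(582, 259, 76), (613, 273, 130), (614, 276, 135), (615, 279, 141), (607, 279, 130), (601, 280, 125)]
366 [(584, 260, 74), (581, 262, 72), (615, 277, 132), (612, 279, 131), (606, 280, 123), (574, 272, 76)]
368 [(589, 263, 77), (587, 265, 77), (583, 267, 75), (582, 270, 77), (579, 272, 76), (578, 274, 77)]
```

Call:
{"name": "jog_arm", "arguments": {
  "moves": [
    [[0,0,0.005,0],[0,0,0.004,0],[0,0,0,0],[0,0,0,0],[0,0,0,0],[0,0,0,0],[0,0,0,0],[0,0,0,0],[0,0,0,0]]
  ],
  "hand": 0.0,
  "force": 80
}}

```text
t: 8.68
ee_pos: [0.6073, 0.3096, 0.0823]
tcp_rot: [0.0, 0.998, -0.067, -0.0]
force: [0.4, -1.8, -6.9]
opening: 0.0148
```

```bash
python3 -c "
from h import *
st()
a=grab('scene','s6')
im=cv2.resize(a['pixels'][310:430,420:540],(600,600),interpolation=cv2.INTER_NEAREST)
cv2.imwrite('pics/s6d.png',im[...,::-1])
"
```

```text
t 8.675 pos [0.6073 0.3096 0.0823] phi -7.73 F [ 0.43 -1.82 -6.93] T [-0.29  0.13  0.02] open 0.0148 q [ 0.4   0.72  1.37 -0.    1.05  2.11]
```

View pics/s6d.png

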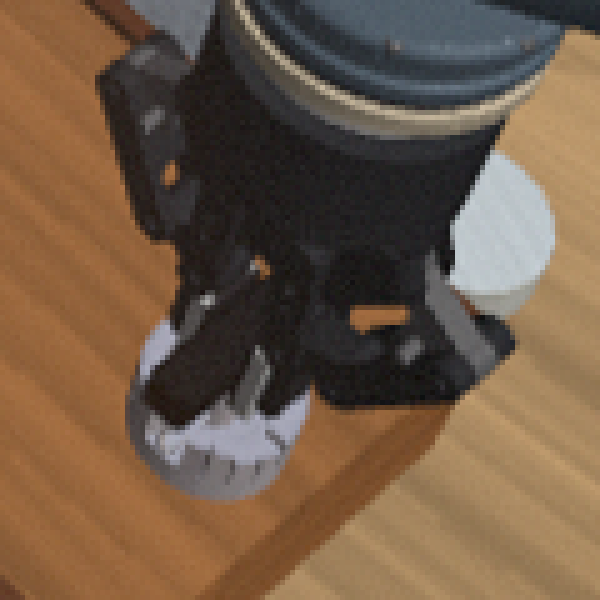

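Call:
{"name": "jog_arm", "arguments": {
  "moves": [
    [[0,0,-0.004,0],[0,0,-0.004,0],[0,0,-0.004,0],[0,0,-0.003,0],[0,0,-0.002,0],[0,0,0,0],[0,0,0,0]]
  ]
}}

```text
t: 9.6
ee_pos: [0.6074, 0.3097, 0.0994]
tcp_rot: [0.0, 0.998, -0.067, -0.0]
force: [-2.1, -3.4, -11.7]
opening: 0.0147
```

```bash
python3 -c "
from h import *
st()
for n in ('scene','top'):
  a=grab(n,n[0]+'7'); W=pts(a); z=W[...,2]
  m=(z>.125)&(z<.165)&(W[...,0]>.622)&(W[...,0]<.648)&(W[...,1]>.295)&(W[...,1]<.315)
  if m.any(): print(n,m.sum(),np.percentile(z[m],[10,50,75,90]))
im=cv2.resize(load('s7')['pixels'][310:430,420:540],(600,600),interpolation=cv2.INTER_NEAREST)
cv2.imwrite('pics/s7d.png',im[...,::-1])
"
```

```text
t 9.6 pos [0.6074 0.3097 0.0994] phi -7.73 F [ -2.14  -3.43 -11.68] T [-0.62  0.27  0.06] open 0.0147 q [ 0.4   0.7   1.36 -0.    1.08  2.11]
scene 223 [0.14384091 0.15430761 0.15557027 0.15643746]
top 3 [0.14346426 0.1481739  0.15097198 0.15265082]
```

View pics/s7d.png

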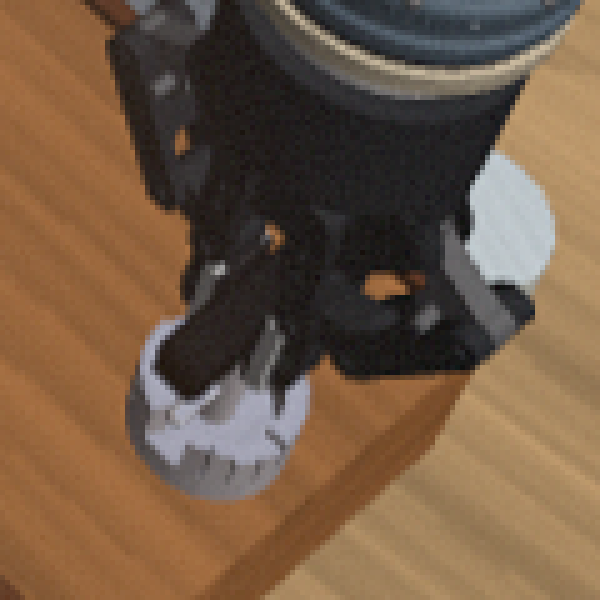

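Call:
{"name": "jog_arm", "arguments": {
  "moves": [
    [[0,0,0,-5],[0,0,0,-8],[0,0,0,-8],[0,0,0,-8],[0,0,0,-8],[0,0,0,-8],[0,0,0,-8],[0,0,0,-8],[0,0,0,-8],[0,0,0,0],[0,0,0,0]]
  ]
}}

```text
t: 11.08
ee_pos: [0.6075, 0.3094, 0.0994]
tcp_rot: [0.0, 0.861, 0.508, -0.0]
force: [-0.6, -4.2, -12.2]
opening: 0.0152
```

```bash
python3 -c "
from h import *
st()
a=grab('scene','s8')
im=cv2.resize(a['pixels'][310:430,420:540],(600,600),interpolation=cv2.INTER_NEAREST)
cv2.imwrite('pics/s8d.png',im[...,::-1])
"
```

```text
t 11.075 pos [0.6075 0.3094 0.0994] phi 61.05 F [ -0.64  -4.16 -12.22] T [-0.9   0.24  0.02] open 0.0152 q [ 0.4   0.7   1.36 -0.    1.08  0.91]
```

View pics/s8d.png

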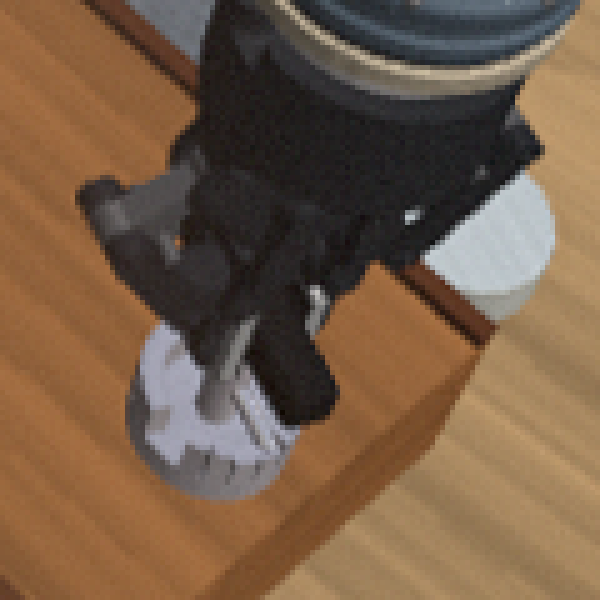

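Call:
{"name": "jog_arm", "arguments": {
  "moves": [
    [[0,0,0.002,0],[0,0,0.002,0],[0,0,0.0015,0],[0,0,0.001,0],[0,0,0,0],[0,0,0,0]]
  ]
}}

```text
t: 11.88
ee_pos: [0.6075, 0.3095, 0.0931]
tcp_rot: [0.0, 0.861, 0.508, -0.0]
force: [-2.6, -6.4, -10.2]
opening: 0.0147
```

```bash
python3 -c "
from h import *
st()"
```

```text
t 11.875 pos [0.6075 0.3095 0.0931] phi 61.04 F [ -2.58  -6.4  -10.21] T [-1.03  0.31  0.  ] open 0.0147 q [ 0.4   0.7   1.37 -0.    1.07  0.91]
```

Call:
{"name": "jog_arm", "arguments": {
  "moves": [
    [[0,0,0.0005,0],[0,0,0.0005,0],[0,0,0,0],[0,0,0,0]]
  ]
}}

```text
t: 12.38
ee_pos: [0.6076, 0.3095, 0.0928]
tcp_rot: [0.0, 0.861, 0.508, -0.0]
force: [-4.3, -6.1, -6.3]
opening: 0.0146
```

```bash
python3 -c "
from h import *
st()"
```

```text
t 12.375 pos [0.6076 0.3095 0.0928] phi 61.05 F [-4.25 -6.14 -6.28] T [-1.16  0.67  0.01] open 0.0146 q [ 0.4   0.7   1.37 -0.    1.07  0.91]
```

Call:
{"name": "jog_arm", "arguments": {
  "moves": [
    [[0,0,0,0],[0,0,0,0],[0,0,0,0],[0,0,-0.01,0],[0,0,-0.03,0],[0,0,-0.04,0],[0,0,-0.02,10],[0,0,0,10],[0,-0.0,0,10],[0,0,0,10],[0,0,0,10],[0,0,0,10],[0,0,0,8.8]]
  ],
  "hand": 0.05
}}

```text
t: 14.0
ee_pos: [0.6078, 0.3099, 0.193]
tcp_rot: [-0.0, 0.998, -0.068, 0.0]
force: [0.2, -0.1, 0.9]
opening: 0.0498
```

```bash
python3 -c "
from h import *
togo(.563,-.022,.193,-7.75)
a=grab('scene','s9')
im=cv2.resize(a['pixels'][310:430,420:540],(600,600),interpolation=cv2.INTER_NEAREST)
cv2.imwrite('pics/s9d.png',im[...,::-1])
W=pts(a);z=W[...,2];m=(z>.140)&(z<.165)&(abs(W[...,0]-.608)<.05)&(abs(W[...,1]-.31)<.05)
P=(W[m][:,:2]*1000).astype(np.float32);print(cv2.minAreaRect(P),np.percentile(z[m],[10,50,90]))
"
```

```text
t 14.0 pos [0.6078 0.3099 0.193 ] phi -7.86 F [ 0.17 -0.12  0.87] T [ 0.02 -0.02  0.03] open 0.0498 q [0.4  0.6  1.28 0.   1.25 2.11]
turn -0.11
tool shift [0.0004 0.3349 0.    ]
((608.8889770507812, 310.1682434082031), (69.90003967285156, 16.88074493408203), 60.61458969116211) [0.1434975  0.14809159 0.14997818]
```

View pics/s9d.png

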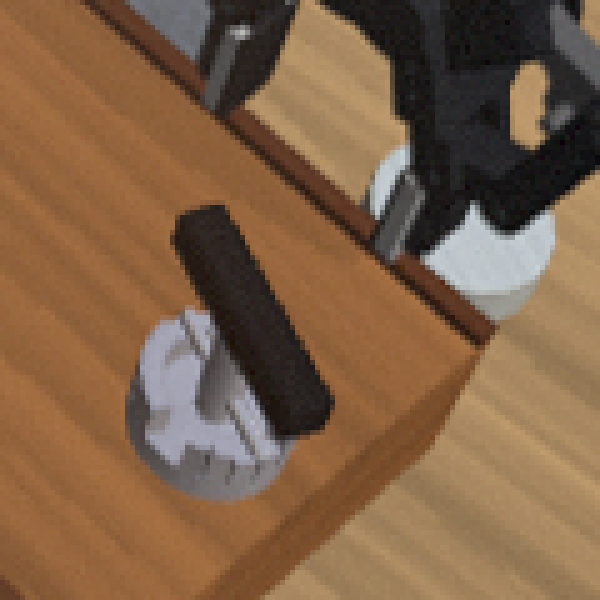

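```bash
python3 -c "
from h import *
for t,tip,y0 in (('s6',.111,.3096),('s4',.180,.3097),('s9',.229,.3099)):
  a=load(t);W=pts(a)
  P=W[(abs(W[...,0]-.607)<.06)&(W[...,2]>tip-.005)&(W[...,1]>.2)&(W[...,1]<.42)]
  d=P-[.607,y0,tip]; oy=d[:,0]*.135+d[:,1]*.991
  for lo in (20,30,40,48,55): 
    s=(oy*1000>lo)&(oy*1000<lo+10)
    if s.sum(): print(t,lo,s.sum(),np.round(np.percentile(d[s,2]*1000,[0,2,50]),0))
"
```

```text
s6 20 2094 [ -5.  44. 271.]
s6 30 2224 [ 43.  55. 264.]
s6 40 1377 [ 51.  66. 289.]
s6 48 1106 [ 64.  77. 284.]
s6 55 893 [ 75.  88. 283.]
s4 20 2480 [ 42.  54. 266.]
s4 30 2699 [ 45.  65. 255.]
s4 40 1632 [ 58.  73. 286.]
s4 48 1316 [ 69.  80. 282.]
s4 55 1048 [ 76.  87. 283.]
s9 20 2889 [ -2.  30. 247.]
s9 30 3367 [ -4.  14. 214.]
s9 40 1785 [ 34.  47. 278.]
s9 48 1603 [ 40.  49. 270.]
s9 55 1378 [ 42.  60. 268.]
```

Call:
{"name": "jog_arm", "arguments": {
  "moves": [
    [[0,0.03,0,-0.1],[0,0.05,0,0],[0,0.05,0,0],[0,0.05,0,0],[0,0.05,0,0],[0,0.05,0,0],[0,0.0349,0,0],[0,0.02,0,0],[0,0,0.02,0],[0,0,0.04,0],[0,0,0.03,0],[0,0,0.02,0],[0,0,0,0],[0,0,0,0]]
  ],
  "hand": 0.042
}}

```text
t: 15.8
ee_pos: [0.5649, -0.0221, 0.0831]
tcp_rot: [0.0, 0.998, -0.064, 0.001]
force: [0.5, 0.2, 0.7]
opening: 0.0419
```

```bash
python3 -c "
from h import *
togo(.563,-.022,.006,-7.75)
a=grab('scene','s10');b=grab('top','t10')
im=cv2.resize(a['pixels'][210:330,280:400],(600,600),interpolation=cv2.INTER_NEAREST)
cv2.imwrite('pics/s10d.png',im[...,::-1])
"
```

```text
t 15.8 pos [ 0.5649 -0.0221  0.0831] phi -7.39 F [0.48 0.22 0.74] T [ 0.05 -0.02  0.03] open 0.0419 q [-0.12  0.53  1.71  0.    0.9   1.58]
turn 0.36
tool shift [-0.0019  0.0002  0.0771]
```

View pics/s10d.png

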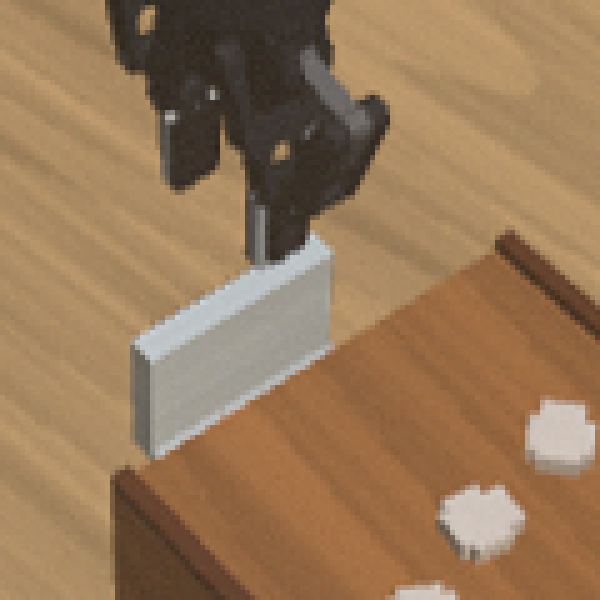

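Call:
{"name": "jog_arm", "arguments": {
  "moves": [
    [[-0.001,0,0.015,0.35],[-0.0009,0,0.02,0],[0,0,0.02,0],[0,0,0.015,0],[0,0,0.007,0],[0,0,0,0]]
  ]
}}

```text
t: 16.65
ee_pos: [0.5622, -0.022, 0.0048]
tcp_rot: [-0.0, 0.998, -0.068, -0.0]
force: [0.3, 0.8, 0.7]
opening: 0.042
```

Call:
{"name": "jog_arm", "arguments": {
  "moves": [
    [[0,0,0,0],[0,0,0,0],[0,0,0,0],[0,0,0,0],[0,0,0,0],[0,0,0,0]]
  ],
  "hand": 0.0,
  "force": 60
}}

```text
t: 17.4
ee_pos: [0.5627, -0.0225, 0.0058]
tcp_rot: [0.0, 0.998, -0.068, 0.001]
force: [-2.5, -4.8, 5.6]
opening: 0.0133
```

```bash
python3 -c "
from h import *
st()
a=grab('scene','s11')
im=cv2.resize(a['pixels'][210:330,280:400],(600,600),interpolation=cv2.INTER_NEAREST)
cv2.imwrite('pics/s11d.png',im[...,::-1])
"
```

```text
t 17.4 pos [ 0.5627 -0.0225  0.0058] phi -7.78 F [-2.54 -4.83  5.64] T [-0.62  0.31  0.11] open 0.0133 q [-0.12  0.65  1.75 -0.    0.74  1.58]
```

View pics/s11d.png

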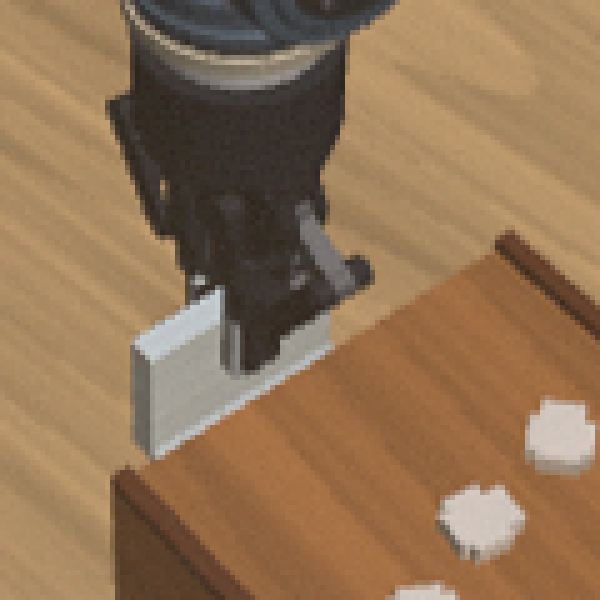

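Plate gripped (opening 13 mm against a 14 mm plate). Now I draw the tray out along tool +y, which is the riser's −y.

Call:
{"name": "jog_arm", "arguments": {
  "moves": [
    [[0,0.004,0,0],[0,0.008,0,0],[0,0.01,0,0],[0,0.01,0,0],[0,0.01,0,0],[0,0.01,0,0],[0,0.01,0,0],[0,0.01,0,0],[0,0.01,0,0],[0,0.008,0,0],[0,0.005,0,0],[0,0.003,0,0],[0,0.002,0,0],[0,0.002,0,0],[0,0,0,0],[0,0,0,0]]
  ]
}}

```text
t: 19.45
ee_pos: [0.5492, -0.1216, 0.0058]
tcp_rot: [-0.001, 0.998, -0.068, 0.001]
force: [1.1, 11.2, 6.1]
opening: 0.0132
```

```bash
python3 -c "
from h import *
st()
a=grab('scene','s12')
im=cv2.resize(a['pixels'][170:330,250:410],(600,600),interpolation=cv2.INTER_NEAREST)
cv2.imwrite('pics/s12d.png',im[...,::-1])
"
```

```text
t 19.45 pos [ 0.5492 -0.1216  0.0058] phi -7.79 F [ 1.1  11.19  6.1 ] T [ 1.69 -0.23  0.09] open 0.0132 q [-0.3   0.65  1.75  0.    0.74  1.4 ]
```

View pics/s12d.png

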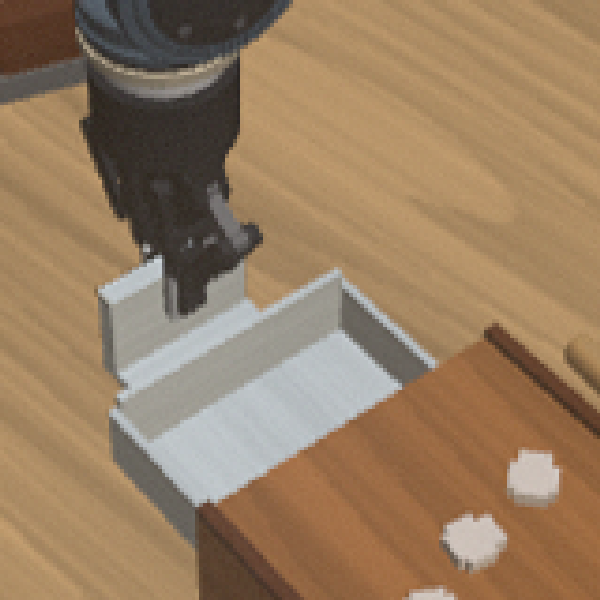

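Call:
{"name": "jog_arm", "arguments": {
  "moves": [
    [[0,0,0,0],[0,0,0,0],[0,0,0,0],[0,0,-0.01,0],[0,0,-0.03,0],[0,0,-0.05,0],[0,0,-0.05,0],[0,0,-0.025,5.9],[0,0,0,9.9],[0,0,0,0]]
  ],
  "hand": 0.05
}}

```text
t: 20.75
ee_pos: [0.5485, -0.1232, 0.1708]
tcp_rot: [0.0, 0.979, -0.204, 0.0]
force: [0.4, 0.1, -0.1]
opening: 0.0501
```

```bash
python3 -c "
from h import *
togo(.441,-.333,.10,-23.6)
a=grab('scene','s13')
W=pts(a);z=W[...,2]
m=(z>.061)&(z<.069)&(W[...,1]<-.08)&(W[...,1]>-.16)&(W[...,0]>.45)&(W[...,0]<.65)
P=(W[m][:,:2]*1000).astype(np.float32);print(cv2.minAreaRect(P))
cv2.imwrite('pics/s13d.png',a['pixels'][...,::-1])
"
```

```text
t 20.75 pos [ 0.5485 -0.1232  0.1708] phi -23.53 F [ 0.43  0.13 -0.1 ] T [-0.03  0.03  0.01] open 0.0501 q [-0.3   0.41  1.66 -0.    1.08  1.68]
turn 0.07
tool shift [-0.0145  0.2353  0.0708]
((550.6034545898438, -120.52667236328125), (16.095882415771484, 90.40293884277344), 82.07785034179688)
```

View pics/s13d.png

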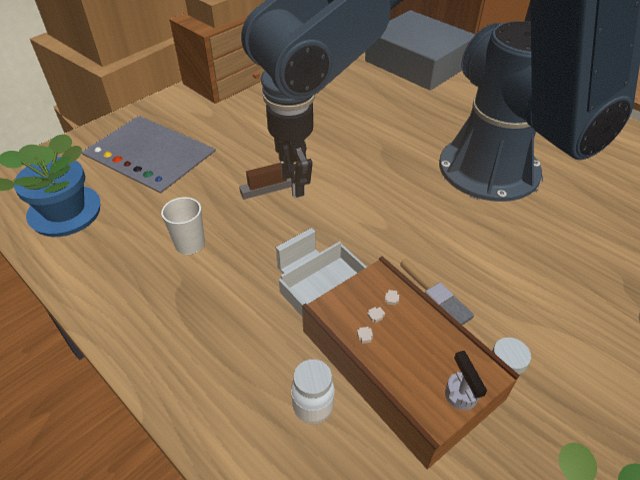

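The tray stays out: its plate is near (297,248) and the open tray near (322,277). The T-handle stays turned and raised at (470,375). Now to the scraper.

Call:
{"name": "jog_arm", "arguments": {
  "moves": [
    [[-0.002,0.03,0,0.1],[-0.003,0.05,0,0],[-0.003,0.05,0,0],[-0.003,0.05,0,0],[-0.002,0.035,0,0],[-0.0015,0.0203,0,0],[0,0,0.02,0],[0,0,0.03,0],[0,0,0.02,0],[0,0,0,0],[0,0,0,0]]
  ],
  "hand": 0.06
}}

```text
t: 22.18
ee_pos: [0.4412, -0.3328, 0.1009]
tcp_rot: [0.0, 0.979, -0.205, 0.0]
force: [0.3, 0.0, -0.2]
opening: 0.0599
```

```bash
python3 -c "
from h import *
togo(.441,-.333,-.002,-23.6)
a=grab('scene','s14'); b=grab('top','t14')
im=np.hstack([cv2.resize(a['pixels'][130:220,220:310],(400,400)),cv2.resize(b['pixels'][240:340,410:510],(400,400))])
cv2.imwrite('pics/s14d.png',im[...,::-1])
"
```

```text
t 22.175 pos [ 0.4412 -0.3328  0.1009] phi -23.61 F [ 0.34  0.02 -0.21] T [ 0.08 -0.01 -0.02] open 0.0599 q [-0.73  0.48  1.74  0.    0.92  1.25]
turn -0.01
tool shift [-0.0002  0.0002  0.1029]
```

View pics/s14d.png

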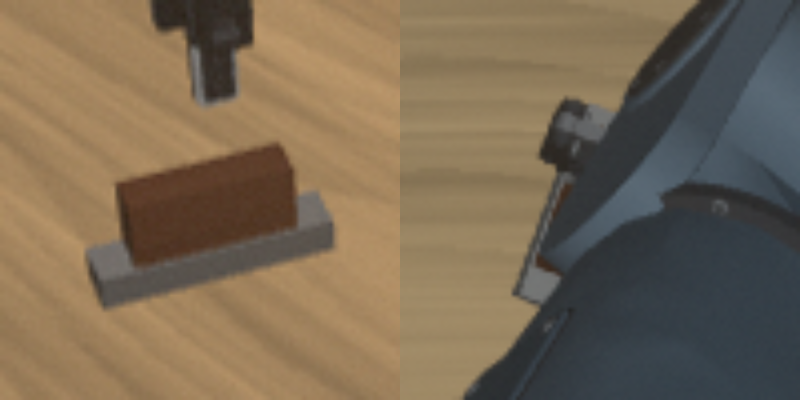

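Call:
{"name": "jog_arm", "arguments": {
  "moves": [
    [[0,0,0.02,0],[0,0,0.03,0],[0,0,0.02,0],[0,0,0.015,0],[0,0,0.01,0],[0,0,0.005,0],[0,0,0.003,0],[0,0,0,0]]
  ]
}}

```text
t: 23.28
ee_pos: [0.4409, -0.3329, -0.0027]
tcp_rot: [0.0, 0.979, -0.205, 0.0]
force: [0.6, -0.1, 0.5]
opening: 0.0601
```

Call:
{"name": "jog_arm", "arguments": {
  "moves": [
    [[0,0,0,0],[0,0,0,0],[0,0,0,0],[0,0,0,0],[0,0,0,0],[0,0,0,0],[0,0,0,0]]
  ],
  "hand": 0.0,
  "force": 60
}}

```text
t: 24.15
ee_pos: [0.4409, -0.333, -0.0025]
tcp_rot: [0.0, 0.979, -0.205, 0.0]
force: [-0.4, 0.5, 5.9]
opening: 0.0234
```

```bash
python3 -c "
from h import *
st()
a=grab('scene','s15')
im=np.hstack([cv2.resize(a['pixels'][130:220,220:310],(600,600))])
cv2.imwrite('pics/s15d.png',im[...,::-1])
"
```

```text
t 24.15 pos [ 0.4409 -0.333  -0.0025] phi -23.68 F [-0.35  0.46  5.87] T [0.04 0.03 0.04] open 0.0234 q [-0.73  0.65  1.78 -0.    0.71  1.25]
```

View pics/s15d.png

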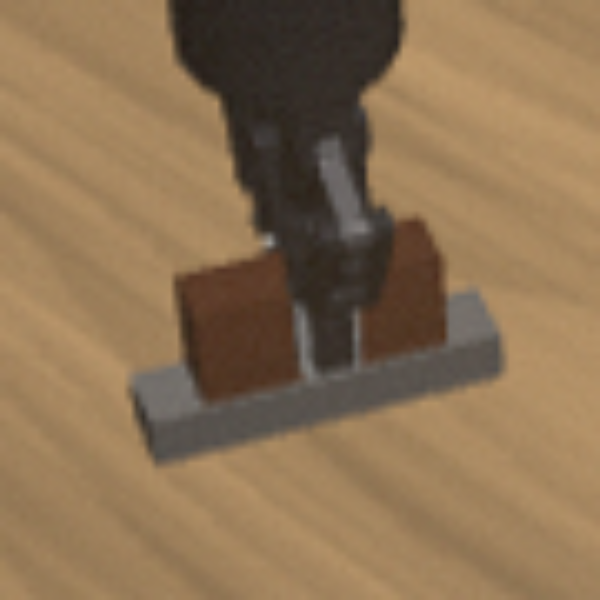

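Call:
{"name": "jog_arm", "arguments": {
  "moves": [
    [[0,0,-0.01,0],[0,0,-0.03,0],[0,0,-0.04,0],[0,0,-0.04,0],[0,0,-0.03,-5.9],[0,0,0,-10],[0,0,0,0],[0,0,0,0]]
  ]
}}

```text
t: 25.2
ee_pos: [0.4405, -0.3325, 0.1467]
tcp_rot: [-0.0, 0.998, -0.07, -0.0]
force: [-0.2, 0.4, -1.8]
opening: 0.023
```

```bash
python3 -c "
from h import *
togo(.5936,.1906,.1475,-7.75)
a=grab('scene','s16'); W=pts(a)
im=np.hstack([cv2.resize(a['pixels'][100:220,210:330],(600,600))])
cv2.imwrite('pics/s16d.png',im[...,::-1])
"
```

```text
t 25.2 pos [ 0.4405 -0.3325  0.1467] phi -8.0 F [-0.19  0.42 -1.79] T [-0.06  0.04 -0.01] open 0.023 q [-0.73  0.42  1.7   0.    1.02  0.98]
turn -0.25
tool shift [ 0.0812 -0.539  -0.0008]
```

View pics/s16d.png

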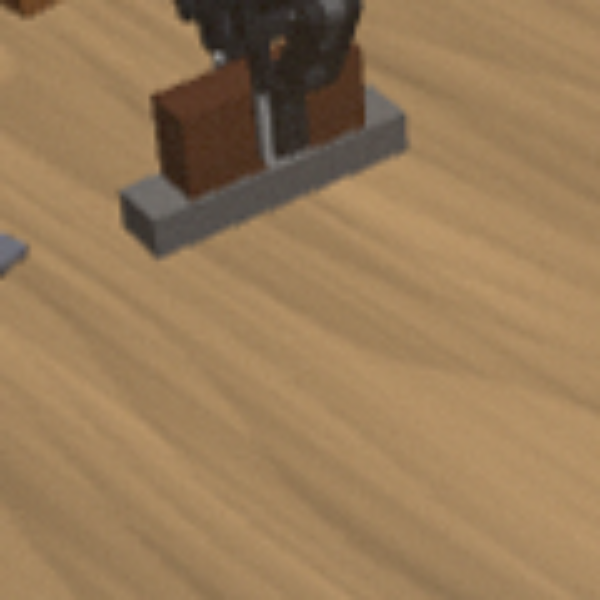

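Scraper lifted level. Carrying it over the board.

Call:
{"name": "jog_arm", "arguments": {
  "moves": [
    [[0.003,-0.02,0,-0.2],[0.0065,-0.043,0,0],[0.0065,-0.043,0,0],[0.0065,-0.043,0,0],[0.0065,-0.043,0,0],[0.0065,-0.043,0,0],[0.0065,-0.043,0,0],[0.0065,-0.043,0,0],[0.0065,-0.043,0,0],[0.0065,-0.043,0,0],[0.0065,-0.043,0,0],[0.0065,-0.043,0,0],[0.005,-0.032,0,0],[0.0045,-0.0125,0,0],[0.002,0,0,0],[0,0,0,0],[0,0,0,0]]
  ]
}}

```text
t: 27.38
ee_pos: [0.5969, 0.1877, 0.1472]
tcp_rot: [0.0, 0.998, -0.067, -0.0]
force: [0.1, -0.2, -1.9]
opening: 0.0237
```

```bash
python3 -c "
from h import *
togo(.5936,.1906,.0735,-7.75)
a=grab('scene','s17'); W=pts(a)
cv2.imwrite('pics/s17d.png',cv2.resize(a['pixels'][200:440,260:560],(750,600))[...,::-1])
z=W[...,2]; m=(z>.145)&(z<.175)&(abs(W[...,0]-.594)<.09)&(abs(W[...,1]-.19)<.04)
P=(W[m][:,:2]*1000).astype(np.float32);print(cv2.minAreaRect(P),np.percentile(z[m],[1,50,99]))
"
```

```text
t 27.375 pos [0.5969 0.1877 0.1472] phi -7.66 F [ 0.11 -0.2  -1.92] T [-0.03 -0.02  0.01] open 0.0237 q [ 0.23  0.55  1.5  -0.    1.1   1.93]
turn 0.09
tool shift [-0.0036 -0.0024  0.0737]
((612.1499633789062, 188.36822509765625), (29.81496810913086, 103.61762237548828), 79.19819641113281) [0.15014685 0.16769834 0.17437666]
```

View pics/s17d.png

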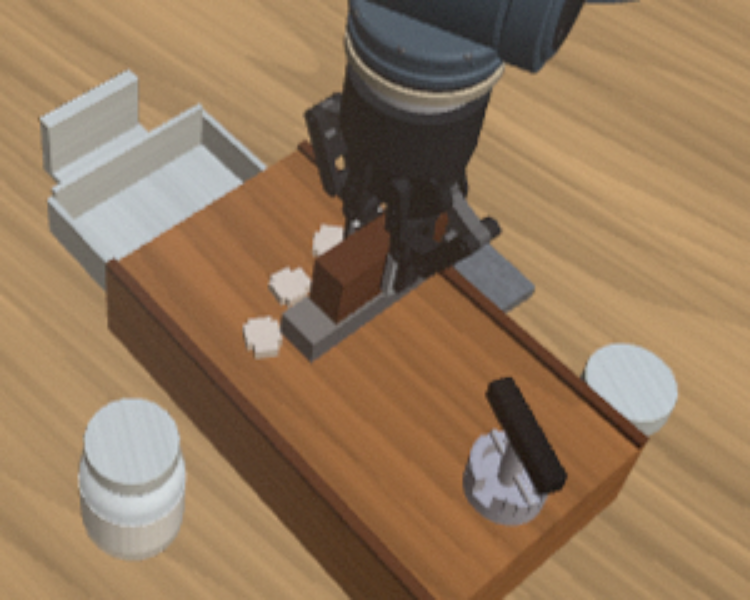

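```bash
python3 -c "
from h import *
a=load('s17');W=pts(a);c=a['pixels'].astype(int)
z=W[...,2];d=(W[...,:2]-[.5969,.1877])*1000
ox=.991*d[...,0]-.135*d[...,1]; oy=.135*d[...,0]+.991*d[...,1]
m=(z>.145)&(z<.176)&(abs(oy)<22)&(ox>0)&(ox<85)
print(np.percentile(ox[m],[95,99,100]),z[m].max())
m2=m&(z>.165)&(ox>48); print(np.percentile(oy[m2],[1,50,99]), m2.sum())
m3=m&(z>.195)
m4=(z>.2)&(z<.214)&(abs(oy)<20)&(ox>15)&(ox<60);print('grip',np.percentile(ox[m4],[95,99]),np.percentile(oy[m4],[2,50,98]))
"
```

```text
[65.62913086 66.162054   66.58305551] 0.1758399374757017
[-13.77830691   1.45541067  14.75266358] 228
grip [45.55948964 46.09574656] [-11.03523307   2.49822093  12.67024198]
```

Call:
{"name": "jog_arm", "arguments": {
  "moves": [
    [[-0.002,-0.001,0.01,0.1],[-0.0016,-0.0014,0.02,0],[0,0,0.02,0],[0,0,0.012,0],[0,0,0.006,0],[0,0,0.002,0],[0,0,0.001,0],[0,0,0,0],[0,0,0,0]]
  ]
}}

```text
t: 28.55
ee_pos: [0.5939, 0.1916, 0.0764]
tcp_rot: [-0.0, 0.998, -0.067, 0.0]
force: [0.8, 0.1, -2.2]
opening: 0.0232
```

```bash
python3 -c "
from h import *
togo(.5936,.1906,.0735,-7.75)"
```

```text
t 28.55 pos [0.5939 0.1916 0.0764] phi -7.68 F [ 0.83  0.07 -2.24] T [-0.03 -0.03 -0.04] open 0.0232 q [0.24 0.63 1.55 0.   0.96 1.94]
turn 0.07
tool shift [-0.0002  0.001   0.0029]
```

Call:
{"name": "jog_arm", "arguments": {
  "moves": [
    [[0,0,0.001,0],[0,0,0.001,0],[0,0,0,0],[0,0,0,0]]
  ]
}}

```text
t: 29.05
ee_pos: [0.5937, 0.1915, 0.0741]
tcp_rot: [-0.0, 0.998, -0.067, -0.0]
force: [0.5, 0.3, -2.3]
opening: 0.0232
```

```bash
python3 -c "
from h import *
st()"
```

```text
t 29.05 pos [0.5937 0.1915 0.0741] phi -7.69 F [ 0.46  0.3  -2.29] T [0.06 0.   0.  ] open 0.0232 q [0.24 0.63 1.55 0.   0.96 1.94]
```

Call:
{"name": "jog_arm", "arguments": {
  "moves": [
    [[0,0,0.001,0],[0,0,0,0],[0,0,0,0]]
  ]
}}

```text
t: 29.42
ee_pos: [0.5937, 0.1915, 0.0731]
tcp_rot: [-0.0, 0.998, -0.067, -0.0]
force: [1.0, 0.2, -2.5]
opening: 0.0232
```

```bash
python3 -c "
from h import *
st()"
```

```text
t 29.425 pos [0.5937 0.1915 0.0731] phi -7.68 F [ 0.96  0.2  -2.51] T [-0.01  0.02  0.01] open 0.0232 q [0.24 0.63 1.55 0.   0.95 1.94]
```

Call:
{"name": "jog_arm", "arguments": {
  "moves": [
    [[0,0,0.001,0],[0,0,0,0],[0,0,0,0]]
  ]
}}

```text
t: 29.8
ee_pos: [0.5939, 0.1915, 0.0725]
tcp_rot: [-0.0, 0.998, -0.067, 0.0]
force: [-2.9, -1.2, 5.1]
opening: 0.0232
```

```bash
python3 -c "
from h import *
st()"
```

```text
t 29.8 pos [0.5939 0.1915 0.0725] phi -7.68 F [-2.9  -1.16  5.07] T [-0.09  0.39  0.04] open 0.0232 q [ 0.24  0.63  1.55 -0.    0.95  1.94]
```

Call:
{"name": "jog_arm", "arguments": {
  "moves": [
    [[0,0,-0.0006,0],[0,0.004,0,0],[0,0.006,0,0],[0,0.007,0,0],[0,0.007,0,0],[0,0.007,0,0],[0,0.007,0,0],[0,0.007,0,0],[0,0.007,0,0],[0,0.007,0,0],[0,0.007,0,0],[0,0.007,0,0],[0,0.007,0,0],[0,0.007,0,0],[0,0.006,0,0],[0,0,0,0],[0,0,0,0]]
  ]
}}

```text
t: 31.92
ee_pos: [0.5813, 0.0994, 0.0727]
tcp_rot: [-0.0, 0.998, -0.067, 0.0]
force: [-1.3, -0.2, -2.7]
opening: 0.0234
```

```bash
python3 -c "
from h import *
st()
a=grab('scene','s18')
cv2.imwrite('pics/s18d.png',cv2.resize(a['pixels'][170:370,240:490],(750,600))[...,::-1])"
```

```text
t 31.925 pos [0.5813 0.0994 0.0727] phi -7.68 F [-1.31 -0.21 -2.68] T [ 0.01 -0.   -0.  ] open 0.0234 q [0.09 0.58 1.65 0.   0.91 1.8 ]
```

View pics/s18d.png

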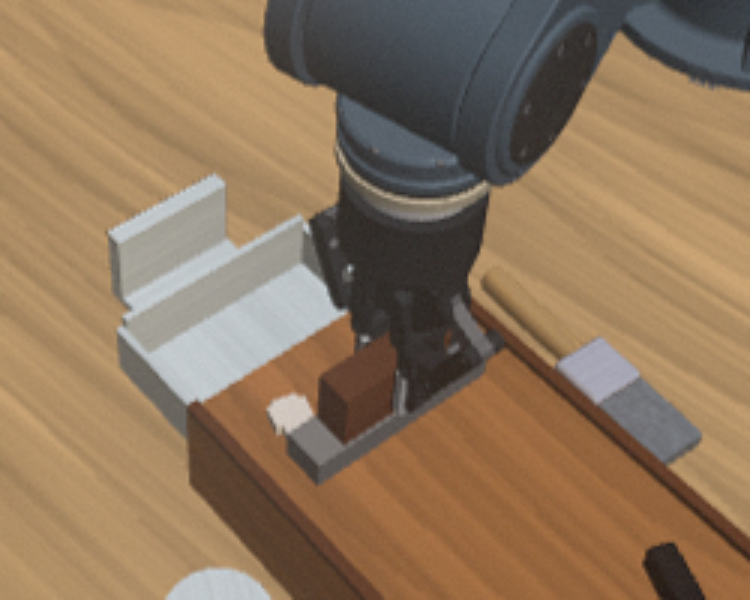

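Call:
{"name": "jog_arm", "arguments": {
  "moves": [
    [[0,0.004,0,0],[0,0.006,0,0],[0,0.007,0,0],[0,0.007,0,0],[0,0.007,0,0],[0,0.007,0,0],[0,0.007,0,0],[0,0.007,0,0],[0,0.007,0,0],[0,0.005,0,0],[0,0.003,0,0],[0,0,0,0],[0,0,0,0],[0,0,0,0]]
  ]
}}

```text
t: 33.72
ee_pos: [0.5723, 0.0331, 0.0727]
tcp_rot: [-0.0, 0.998, -0.067, -0.0]
force: [-0.4, 0.3, -2.7]
opening: 0.0235
```

```bash
python3 -c "
from h import *
st()
a=grab('scene','s19')
cv2.imwrite('pics/s19d.png',cv2.resize(a['pixels'][170:370,240:490],(750,600))[...,::-1])"
```

```text
t 33.725 pos [0.5723 0.0331 0.0727] phi -7.67 F [-0.45  0.26 -2.67] T [ 0.01  0.03 -0.02] open 0.0235 q [-0.02  0.56  1.7   0.    0.89  1.68]
```

View pics/s19d.png

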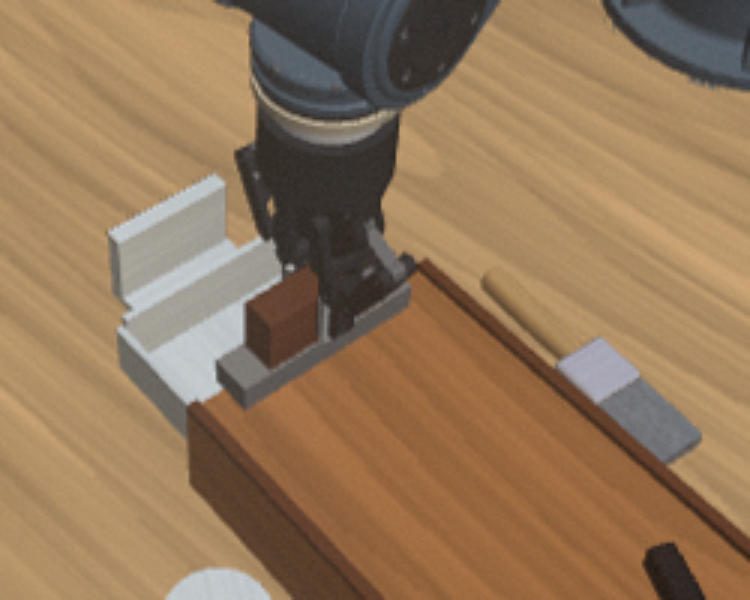

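Call:
{"name": "jog_arm", "arguments": {
  "moves": [
    [[0,-0.005,0,0],[0,-0.01,0,0],[0,-0.015,0,0],[0,-0.015,0,0],[0,-0.015,0,0],[0,-0.015,0,0],[0,-0.015,0,0],[0,-0.01,0,0],[0,-0.005,0,0],[0,0,0,0],[0,0,0,0]]
  ]
}}

```text
t: 35.15
ee_pos: [0.5864, 0.1366, 0.0727]
tcp_rot: [0.0, 0.998, -0.067, -0.0]
force: [0.5, 0.0, -1.6]
opening: 0.0233
```

```bash
python3 -c "
from h import *
st()
a=grab('scene','s20');b=grab('top','t20')
cv2.imwrite('pics/s20d.png',np.hstack([cv2.resize(a['pixels'][200:360,260:420],(400,400)),cv2.resize(b['pixels'][170:290,270:390],(400,400))])[...,::-1])"
```

```text
t 35.15 pos [0.5864 0.1366 0.0727] phi -7.71 F [ 0.46  0.04 -1.62] T [0.02 0.01 0.01] open 0.0233 q [ 0.15  0.6   1.62 -0.    0.92  1.86]
```

View pics/s20d.png

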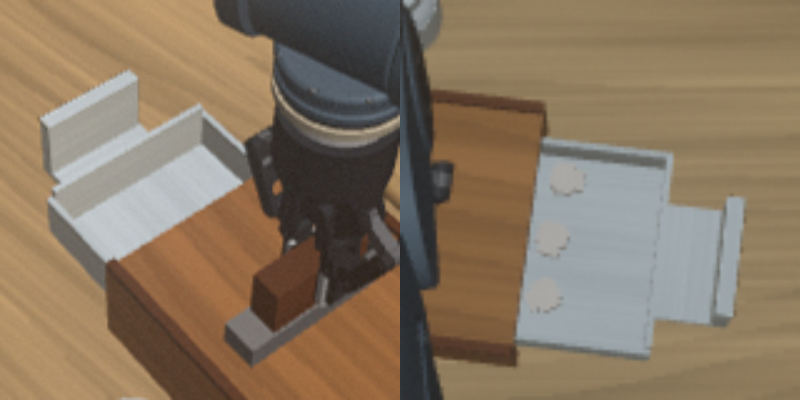

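All three chips lie in the tray: crop (567,180), (552,240) and (545,295) in the top view. Setting the scraper down.

Call:
{"name": "jog_arm", "arguments": {
  "moves": [
    [[0,0,0.0004,0],[0,0,0,0],[0,0,0,0]]
  ]
}}

```text
t: 35.62
ee_pos: [0.5865, 0.1368, 0.0725]
tcp_rot: [0.0, 0.998, -0.067, 0.0]
force: [-0.7, -1.6, 0.2]
opening: 0.0236
```

Call:
{"name": "jog_arm", "arguments": {
  "moves": [
    [[0,0,0,0],[0,0,0,0],[0,0,0,0],[0,0,0,0],[0,0,-0.005,0],[0,0,-0.015,0],[0,0,-0.03,0],[0,0,-0.05,0],[0,0,-0.05,0],[0,0,-0.03,0],[0,0,0,0]]
  ],
  "hand": 0.06
}}

```text
t: 37.0
ee_pos: [0.5874, 0.1371, 0.2559]
tcp_rot: [-0.001, 0.998, -0.067, 0.003]
force: [-0.3, -0.1, -0.8]
opening: 0.0601
```

```bash
python3 -c "
from h import *
togo(.4,-.1,.27)
a=grab('scene','s21')
cv2.imwrite('pics/s21d.png',a['pixels'][...,::-1])"
```

```text
t 37.0 pos [0.5874 0.1371 0.2559] phi -7.69 F [-0.34 -0.07 -0.79] T [0.01 0.02 0.02] open 0.0601 q [0.15 0.4  1.45 0.   1.29 1.86]
tool shift [-0.154   0.2601 -0.0141]
```

View pics/s21d.png

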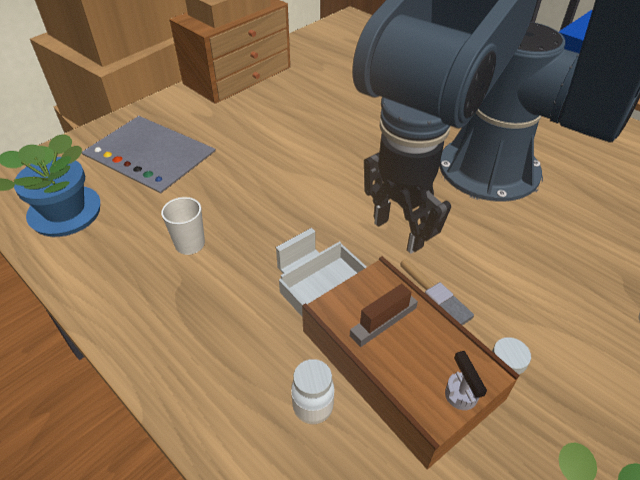

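Call:
{"name": "jog_arm", "arguments": {
  "moves": [
    [[-0.01,0.025,0,0],[-0.02,0.04,0,0],[-0.02,0.05,0,0],[-0.02,0.05,0,0],[-0.02,0.05,0,0],[-0.02,0.05,0,0],[-0.01,0.03,0,0],[0,0,0,0],[0,0,0,0],[0,0,0,0]]
  ]
}}

```text
t: 38.3
ee_pos: [0.4282, -0.1385, 0.252]
tcp_rot: [-0.0, 0.998, -0.066, -0.0]
force: [0.0, -0.2, -0.6]
opening: 0.0602
```

```bash
python3 -c "
from h import *
st()
a=grab('scene','s22');b=grab('top','t22')
W0=pts(load('s1'))
for c in (a,b):
    W=pts(c);z=W[...,2]
    for t in ('jar','tin','paintbrush','cup','chip1','scraper'):
        print(t,[(round(m['p'],2),np.round(np.nanmedian(W[m['region']],0),3)) for m in bot.masks_of(c,t)[:3]])
    m=(z>.128)&(z<.14)&(abs(W[...,0]-.587)<.1)&(abs(W[...,1]-.137)<.06)
    P=(W[m][:,:2]*1000).astype(np.float32);print('scraper top',cv2.minAreaRect(P),np.median(z[m]))
    m=(z>.061)&(z<.069)&(W[...,1]<-.08)&(W[...,1]>-.16)&(W[...,0]>.45)&(W[...,0]<.65)
    P=(W[m][:,:2]*1000).astype(np.float32);print('plate',cv2.minAreaRect(P))
cv2.imwrite('pics/t22d.png',cv2.resize(b['pixels'][150:330,150:420],(780,520))[...,::-1])"
```

```text
t 38.3 pos [ 0.4282 -0.1385  0.252 ] phi -7.62 F [ 0.03 -0.15 -0.64] T [ 0.03  0.01 -0.06] open 0.0602 q [-0.42  0.11  1.83  0.    1.19  1.29]
jar [(0.63, array([0.767, 0.145, 0.09 ]))]
tin [(0.63, array([0.449, 0.322, 0.024])), (0.3, array([0.611, 0.313, 0.147]))]
paintbrush [(0.75, array([0.424, 0.155, 0.018]))]
cup [(0.84, array([ 0.682, -0.306,  0.069])), (0.68, array([0.611, 0.312, 0.147]))]
chip1 []
scraper [(0.74, array([0.601, 0.144, 0.114]))]
scraper top ((587.2864379882812, 137.24427795410156), (26.376684188842773, 92.69297790527344), 81.979736328125) 0.1352355813457229
plate ((550.0213012695312, -120.77442932128906), (16.646432876586914, 90.45938873291016), 82.54663848876953)
jar [(0.61, array([0.741, 0.129, 0.097]))]
tin [(0.68, array([0.446, 0.318, 0.024]))]
paintbrush []
cup [(0.77, array([ 0.686, -0.325,  0.057]))]
chip1 [(0.7, array([0.578, 0.137, 0.074])), (0.64, array([ 0.561, -0.041,  0.008])), (0.59, array([0.575, 0.013, 0.015]))]
scraper [(0.58, array([0.576, 0.135, 0.132])), (0.42, array([0.606, 0.307, 0.147]))]
scraper top ((586.4398803710938, 138.50619506835938), (25.264720916748047, 90.42991638183594), 81.89376831054688) 0.13461874762334547
plate ((556.17626953125, -120.88445281982422), (13.974020004272461, 74.30380249023438), 82.29744720458984)
```

View pics/t22d.png

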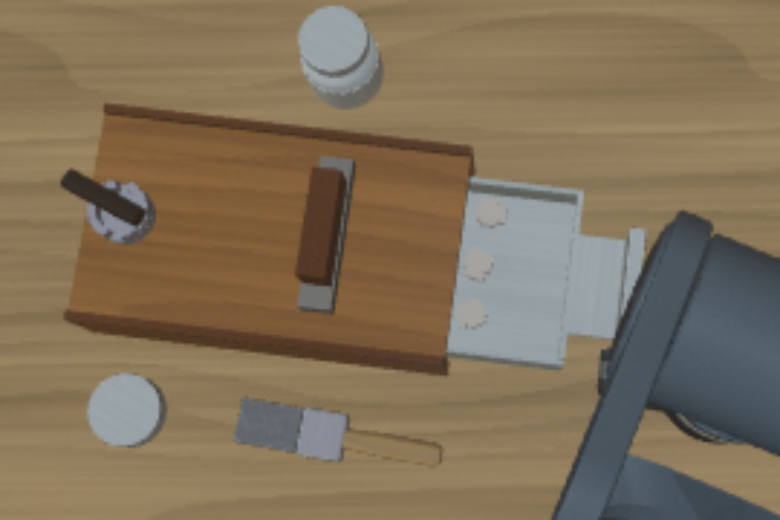

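The top view shows the three chips in the tray at (490,212), (477,264) and (470,314). The scraper is upright on the bare board at (322,232), the handle is turned, and the jar, tin, cup and brush have not moved.

```bash
python3 -c "
from h import *
print(bot.sign_off()); print(bot.read_state()['t'])"
```

```text
the job is handed in; nothing more can be done
None
the job is handed in; nothing more can be done
```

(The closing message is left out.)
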